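# Prop the bin lid and bring its dipper from the hook

### The job

Open the blue lid of the dry-goods bin and let it rest back on its stay. Then unhook the dipper with the yellow grip from the rack, lifting it over the hook's tip rather than dragging it against the hook, and stand it upright, set down gently, in the bin's empty compartment. Leave the other dipper hanging and the tins in the bin where they are.

Things in the scene. Friction and masses are not known exactly. Their poses are not given: they have to be found in the camera images.
- lid (a joint): Angle of the bin's blue lid (165 x 270 x 8 mm, 0.2 to 0.33 kg), rad: 0 closed (start), 1.57 upright, 1.8 fully back at the stop, on the red stay bracket. It swings freely: let go below about 1.5 it falls shut; let go beyond about 1.6 it falls on back and stays.
- lid_bar (a point): Middle of the lid's round steel pull bar: 10 mm thick, 100 mm long, parallel to the hinge, 40 mm beyond the lid's front edge, 95 mm above the table when closed, open air below, 35 mm gap between bar and lid: pinch it from above, across the bar; it can turn in the fingers. Axes turn with the lid: y along the bar, x in the lid's plane towards the hinge.
- lid_hinge (a point): Middle of the lid's hinge line, on the bin's far upper rim, 90 mm above the table. Fixed axes, the bin's: x level, away from the bar; y along the hinge; z up. With the lid at angle a the bar's middle is at x = -0.205 cos a + 0.005 sin a, y = 0, z = 0.205 sin a + 0.005 cos a (m) from here.
- free_floor (a point): Centre of the floor of the bin's empty compartment, 5 mm above the table, on the bin's +y side; the other holds two tins. White bin, fixed: 160 (x) x 260 (y) mm, walls and divider 5 mm thick and 90 mm high; each compartment 150 x 122 mm. Axes: x from the pull bar towards the hinge, y along the hinge, z up.
- dipper_grip (a point): Centre of the yellow grip block (14 x 24 x 40 mm in x, y, z) on the dipper to move: steel cup 70 mm wide, 55 mm tall, under a wire arch in the y-z plane, 0.14 to 0.28 kg. The arch's peak, 22 mm below here, hangs on a hook. x lies along the hook, z up. The hook's tip is 34 mm off in -x and 15 mm higher than here: fingers closing along y from above clear it.
- dipper_foot (a point): Centre of the flat underside (56 mm wide) of the same dipper, 172 mm below the middle of its grip; same axes.
- spare_grip (a point): The same point of the second dipper, alike but with a blue grip, on the other hook (160 mm away). Leave it hanging.
- rack: Steel rack, fixed; origin under the centre of its 140 x 260 mm base; x from the hook tips to the crossbar, z up. Two 8 mm thick hooks at y = -80 and +80 mm point to -x, top 215 mm high where dippers hang (x = -32 mm), turning up to a tip at x = -66 mm, 257 mm high. A dipper must rise 50 to 75 mm (at 85 its cup meets the hook from below), then be drawn 80 mm or more to -x.
- tin_a: Small green-banded tin (52 mm across, 62 mm tall) standing in the bin's other compartment; origin at its underside. Bystander.
- tin_b: Small red-banded tin (52 mm across, 62 mm tall) standing in the bin's other compartment; origin at its underside. Bystander.
Not all that is in view belongs to the job. Leave any green look-alike of the part that bears dipper_grip alone.

How it is judged:
By the outcome, as a careful person would: the job done as asked, in the order asked, and still so for the second after the job is handed in, with the robot touching nothing.
It also fails if it takes over 64 s, if anything falls off the work surface, if the arm or the gripper's body presses on something with over 40 N, if the wrist force passes 120 N, or if a joint passes its speed limit or range.

### The arm

A 6-joint arm with a two-finger parallel gripper is mounted at the origin on the work surface. World frame = base frame: x ahead of the robot, y to its left, z up, the work surface at z = 0. Lengths are in m, angles in degrees, forces in N, time in s.
With the tool pointing down it reaches from about 0.25 to 0.725 m from the base axis. Payload 9.7 kg.
Tool frame: the origin (TCP) lies on the centre line of the jaws, within the pads' length; the fingertips stand 19 mm ahead of it and the grasp point (between the pads) is the TCP (bot.tcp_to_tips is the z of the fingertips in the tool frame, in m); z points along the fingers, y is the line along which they close (so a half turn about z gives the same grasp; the last joint's range is limited). The gripper opens to 85 mm and grips with 20 to 120 N. Pads are 22 mm wide; open, the fingers measure 114 mm over their backs; the gripper's body (76 mm by 85 mm) begins 54 mm behind the grasp point. The pads swing forward as they close: fully open they stand 13 mm farther back than shut.
Start: joints at [72.021, 4.979, 10.078, 95.1, 0, 90], TCP at [0.17, 0.523, 0.227] pointing down, gripper open.
Joint ranges: [-179.16, 179.16], [-48.56, 103.87], [-65.8, 70.77], [-126.05, 130.52], [-82.76, 87.17], [-180, 180]. Speed limits (degrees/s): [127.2, 127.2, 147.25, 180, 180, 180].

### API

Orientations are given as [roll, pitch, yaw] about the fixed x, y, z axes, in that order (R = Rz(yaw) Ry(pitch) Rx(roll)).
In Python, from workcell import bot gives the robot as it stands. The module is installed in compiled form; this text tells all that it offers.
- The arm moves only by the tool play_rows, never from a script. Its argument "increments" is a list of rows, each an object with "slide": the shift along the tool's x, y, z in mm, a list of three; "angular": the turn, a rotation vector about the tool's x, y, z in degrees, a list of three; "claw": the opening, from -1 (shut) to 1 (fully open). In form: [{"slide": [x, y, z], "angular": [rx, ry, rz], "claw": claw}, ...]. A call has 1 to 8 rows; each row shifts and turns the commanded pose from where the row before left it, along the tool's axes as they then stand; what a row does not reach is not made up. A row lasts 1/10 s, in which the tool goes at most 50 mm and 8.59 degrees, less where a joint would pass 70% of its speed; a pose out of reach is approached as far as the arm can. A call is refused whole if a number of a shift passes 50 or a number of a turn 8.59, either way. A call with a gripper value outside its range is refused whole. The fingers move at their own pace and stop on an object; "squeeze" is the grip in N (left out, the last holds). Time passes only in rows, so rows that do not move let the fingers close. It gives the time, the measured TCP pose, the force, the opening and the grip force at its end, in the units of the state.
- bot.get_obs(): the state, without advancing time (a new reading comes with each control period).
- bot.camera(name): name is "scene" or "top" or "wrist"; returns the picture (384x512x3 uint8, red, green, blue); there is no depth.
- bot.camera_info(name): a dict with "fovy" (degrees; the focal length in pixels is half the picture's height over the tangent of half this angle, whatever the lens; pixels are square), "cx", "cy" (the principal point, pixels), "k1" (the pictures are not rectified: a ray, as slopes to the right and down, at radius r is drawn at 1 + k1 r^2 times it, then the intrinsics apply), "R" (3x3) and "t" (3): a world point X has camera coordinates R X + t. Camera axes: x right, y down, z forward; pixel columns grow to the right and rows downward; lengths in m; the calibration is good to about 2 mm. A picture is of the moment at which its call begins: read the wrist's pose just before it. camera_info takes no time and is no camera call; for the wrist camera it gives the pose at the moment of the call.
- bot.job_done(): hands the job in; it is judged then, once.
The state is a dict: "time": time; "q": joint angles; "qd": joint speeds; "joint_efforts": joint torques, N m; "ee_pos": TCP position; "tcp_rot": TCP orientation; "wrist_force": force on the tool from outside, world axes, zero at the start; "torque": the same for the moment, N m; "opening": finger opening in m; "grasp_force": force on a finger pad.
Only numpy, scipy, OpenCV 4.12 (cv2) and the standard library are available. Lean on these libraries where they do the work, as an engineer would, in place of code of your own. Each camera call takes 0.05 s, during which the arm holds its last target. There are 200 camera calls.

## Working session

There is one attempt and no reset: what is moved stays moved. The work goes in short steps, Python scripts to look and compute and a tool call to move; the robot and the scene stay as the last step left them, time stands still between calls to the robot, and variables do not carry over. Pictures are saved under pics/ and viewed, at most 13 in all, crops included, and the job is handed in when it is done.

Besides the shell and the picture viewer there is one more tool, called after "Emit:" by a JSON object that holds its "op" and its "data". play_rows: Moves the arm, as the interface text tells. Its arguments: {"type":"object","properties":{"increments":{"type":"array"},"squeeze":{"type":"number"}},"required":["increments"]}

```bash
mkdir -p pics
cat > h.py <<'E'
import numpy as np, cv2
from workcell import bot
from scipy.spatial.transform import Rotation as Ro
def cam(n):
    i=bot.camera_info(n); return bot.camera(n), i
def ray(i,u,v):
    f=192/np.tan(np.radians(i['fovy'])/2)
    K=np.array([[f,0,i['cx']],[0,f,i['cy']],[0,0,1.]])
    p=cv2.undistortPoints(np.array([[[u,v]]],float),K,np.array([i['k1'],0,0,0.]))[0,0] 
    R=np.array(i['R']);t=np.array(i['t'])
    d=R.T@np.array([p[0],p[1],1]); return -R.T@t, d/np.linalg.norm(d)
def onz(i,u,v,z):
    o,d=ray(i,u,v); return o+d*(z-o[2])/d[2]
def tri(rs):
    A=sum(np.eye(3)-np.outer(d,d) for o,d in rs); b=sum((np.eye(3)-np.outer(d,d))@o for o,d in rs)
    return np.linalg.solve(A,b)
def proj(i,X):
    f=192/np.tan(np.radians(i['fovy'])/2); c=np.array(i['R'])@X+np.array(i['t']); s=c[:2]/c[2]; s=s*(1+i['k1']*(s@s)); return s*f+[i['cx'],i['cy']]
def save(n,a): cv2.imwrite('pics/'+n+'.png',a[...,::-1])
E
python3 - <<'E'
from h import *
a,i=cam('scene');b,j=cam('top')
save('scene0',a);save('top0',b)
np.savez('p0.npz',a=a,b=b)
for k in(i,j):print(k['fovy'],k['cx'],k['cy'],k['k1'],-np.array(k['R']).T@np.array(k['t']))
print(bot.get_obs(),bot.tcp_to_tips)
E
```

```text
52.99826819964919 256.1431383446037 194.27210343183629 -0.10451960866526591 [1.18047149 0.62391898 0.76369923]
50.29068107501596 251.93004534481796 192.3586746899131 0.02489532633419787 [0.38817814 0.1163197  1.42634689]
{'time': 0.1, 'q': array([ 7.20239755e+01,  5.00907132e+00,  1.00394164e+01,  9.50977234e+01,
       -1.58034019e-03,  9.00016474e+01]), 'qd': array([ 0.01149004, -0.10590835,  0.166577  ,  0.11050549, -0.04166644,
       -0.01591601]), 'joint_efforts': array([ 4.90242455e-04, -5.21560836e+01,  4.65654159e+01,  1.61118078e-02,
       -3.21384967e-06,  7.05549859e-07]), 'ee_pos': array([0.16968861, 0.52296659, 0.22684696]), 'tcp_rot': array([-1.79932622e+02,  1.58227634e-03,  1.62022330e+02]), 'wrist_force': array([-0.11591506, -0.23700571,  0.03145333]), 'torque': array([0.00630884, 0.04428462, 0.00036425]), 'grasp_force': 0.0, 'opening': 0.08560223120505173} 0.019
```

View pics/scene0.png

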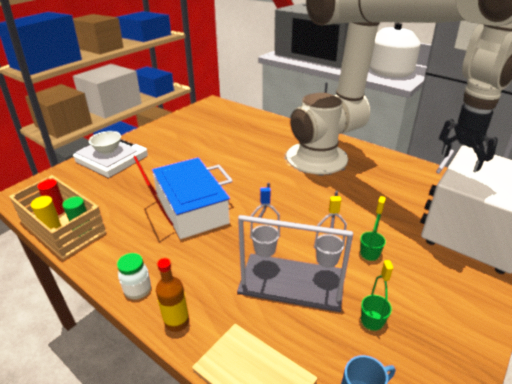

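View pics/top0.png

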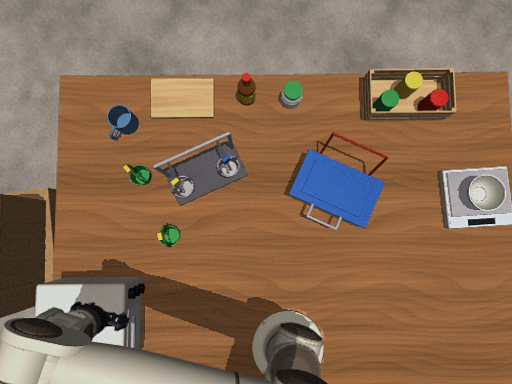

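The scene view shows the lid at (190,190), bar around (225,175), yellow grip at (335,203) and blue grip at (265,193). In the top view the lid is at (337,188), bar (322,217), yellow grip (174,182) and blue grip (226,159).

```bash
cat > m.py <<'E'
from h import *
d=np.load('p0.npz');a,b=d['a'],d['b'];i=bot.camera_info('scene');j=bot.camera_info('top')
def mask(im,lo,hi,box):
    h=cv2.inRange(cv2.cvtColor(im,cv2.COLOR_RGB2HSV),lo,hi);m=np.zeros_like(h);x0,y0,x1,y1=box;m[y0:y1,x0:x1]=h[y0:y1,x0:x1];return m
def cen(m):
    y,x=np.nonzero(m);return x.mean(),y.mean(),len(x),x.min(),x.max(),y.min(),y.max()
Y=((22,150,90),(35,255,255));B=((105,150,60),(125,255,255))
res={}
for n,c,s,t in(('yel',Y,(322,190,348,220),(165,172,182,190)),('blu',B,(255,180,277,207),(215,150,234,168))):
    p=cen(mask(a,*c,s));q=cen(mask(b,*c,t));print(n,p,q)
    X=tri([ray(i,*p[:2]),ray(j,*q[:2])]);res[n]=X;print(X,proj(i,X)-p[:2],proj(j,X)-q[:2])
m=mask(b,*B,(280,140,395,235));c=max(cv2.findContours(m,0,1)[0],key=cv2.contourArea)
r=cv2.boxPoints(cv2.minAreaRect(c))
P=np.array([onz(j,*p,0.099) for p in r]);print('lid',r,P)
print(np.linalg.norm(P-np.roll(P,1,0),axis=1),P.mean(0))
E
python3 m.py
python3 - <<'E'
import numpy as np,cv2
d=np.load('p0.npz')
A=cv2.resize(d['a'][150:250,130:360],None,fx=3.4,fy=3.4,interpolation=3);B=cv2.resize(d['b'][125:240,150:395],None,fx=3.19,fy=3.19,interpolation=3)[:250]
B=cv2.resize(d['b'][125:215,150:390],None,fx=3.26,fy=3.26);B=B[:,:782]
A=A[:300]
cv2.imwrite('pics/c.png',np.vstack([A[:, :782],B[:260]])[...,::-1]);
E
```

```text
yel (np.float64(334.63583815028903), np.float64(203.63005780346822), 173, np.int64(329), np.int64(341), np.int64(196), np.int64(212)) (np.float64(174.725), np.float64(181.125), 40, np.int64(171), np.int64(179), np.int64(178), np.int64(184))
[0.53166062 0.33764892 0.24506163] [-0.02835811 -0.00019775] [-0.01952377  0.01001696]
blu (np.float64(264.7647058823529), np.float64(194.87394957983193), 119, np.int64(261), np.int64(269), np.int64(187), np.int64(202)) (np.float64(225.10256410256412), np.float64(158.46153846153845), 39, np.int64(222), np.int64(229), np.int64(155), np.int64(162))
[0.59754839 0.1912341  0.24326941] [0.04180399 0.00277392] [ 0.02715123 -0.0191078 ]
lid [[288.2931  193.6819 ]
 [308.78168 148.15175]
 [384.3742  182.16838]
 [363.88562 227.69853]] [[ 0.50524836 -0.00509015  0.099     ]
 [ 0.65505663 -0.07491525  0.099     ]
 [ 0.54035653 -0.31862439  0.099     ]
 [ 0.3930284  -0.2470793   0.099     ]]
[0.26674344 0.16528176 0.26935156 0.16378118] [ 0.52342248 -0.16142727  0.099     ]
```

View pics/c.png

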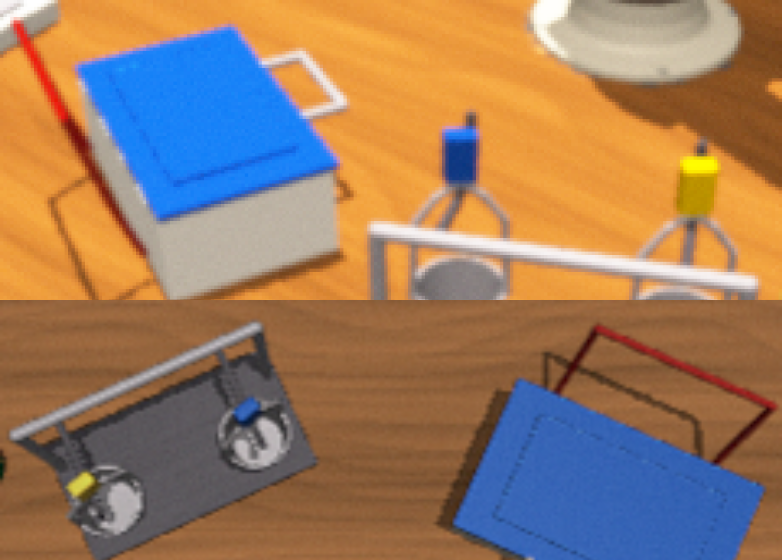

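Emit:
{"op": "play_rows", "data": {"increments": [{"slide": [0, 0, -30], "angular": [0, 0, 0], "claw": 1}, {"slide": [-26.6, -32.9, 0], "angular": [0, 0, 0], "claw": 1}, {"slide": [-26.6, -32.9, 0], "angular": [0, 0, 0], "claw": 1}, {"slide": [-26.6, -32.9, 0], "angular": [0, 0, 0], "claw": 1}, {"slide": [-26.6, -32.9, 0], "angular": [0, 0, 0], "claw": 1}, {"slide": [-26.6, -32.9, 0], "angular": [0, 0, 0], "claw": 1}, {"slide": [-26.6, -32.9, 0], "angular": [0, 0, 0], "claw": 1}, {"slide": [-26.6, -32.9, 0], "angular": [0, 0, 0], "claw": 1}]}}

```text
time: 0.9
ee_pos: [0.2758, 0.245, 0.2573]
tcp_rot: [-180.0, 0.0, 162.1]
wrist_force: [1.9, 0.0, 0.4]
opening: 0.0853
grasp_force: 0.0
```

Emit:
{"op": "play_rows", "data": {"increments": [{"slide": [-26.6, -32.9, 0], "angular": [0, 0, 0], "claw": 0}, {"slide": [-26.6, -32.9, 0], "angular": [0, 0, 0], "claw": 0}, {"slide": [-26.6, -32.9, 0], "angular": [0, 0, 0], "claw": 0}, {"slide": [-26.6, -32.9, 0], "angular": [0, 0, 0], "claw": 0}, {"slide": [-26.6, -32.9, 0], "angular": [0, 0, 0], "claw": 0}, {"slide": [-26.6, -32.9, 0], "angular": [0, 0, 0], "claw": 0}, {"slide": [-26.6, -32.9, 0], "angular": [0, 0, 0], "claw": 0}, {"slide": [-26.6, -32.9, 0], "angular": [0, 0, 0], "claw": 0}]}}

```text
time: 1.7
ee_pos: [0.3971, -0.0713, 0.2574]
tcp_rot: [180.0, 0.0, 162.0]
wrist_force: [0.9, 0.4, 0.1]
opening: 0.0428
grasp_force: 0.0
```

Emit:
{"op": "play_rows", "data": {"increments": [{"slide": [-26.6, -32.9, 0], "angular": [0, 0, 0], "claw": -0.3}, {"slide": [0, 0, 0], "angular": [0, 0, 8.1], "claw": -0.3}, {"slide": [0, 0, 0], "angular": [0, 0, 8.1], "claw": -0.3}, {"slide": [0, 0, 0], "angular": [0, 0, 8.1], "claw": -0.3}, {"slide": [0, 0, 0], "angular": [0, 0, 8.1], "claw": -0.3}, {"slide": [0, 0, 0], "angular": [0, 0, 8.1], "claw": -0.3}, {"slide": [0, 0, 0], "angular": [0, 0, 8.1], "claw": -0.3}, {"slide": [0, 0, 0], "angular": [0, 0, 8.1], "claw": -0.3}]}}

```text
time: 2.5
ee_pos: [0.412, -0.1089, 0.2572]
tcp_rot: [-180.0, -0.0, 105.0]
wrist_force: [-0.2, 0.3, 0.8]
opening: 0.0298
grasp_force: 0.0
```

Emit:
{"op": "play_rows", "data": {"increments": [{"slide": [0, 0, 0], "angular": [0, 0, 8.1], "claw": -0.3}, {"slide": [0, 0, 0], "angular": [0, 0, 8.1], "claw": -0.3}, {"slide": [0, 0, 0], "angular": [0, 0, 8.1], "claw": -0.3}, {"slide": [0, 0, 0], "angular": [0, 0, 8.1], "claw": -0.3}, {"slide": [0, 0, 0], "angular": [0, 0, 8.1], "claw": -0.3}, {"slide": [0, 0, 0], "angular": [0, 0, 0], "claw": -0.3}]}}

```text
time: 3.1
ee_pos: [0.412, -0.1089, 0.2572]
tcp_rot: [-180.0, 0.0, 64.7]
wrist_force: [-0.3, -0.3, 0.8]
opening: 0.0301
grasp_force: 0.0
```

Run:
```python
from h import *
o=bot.get_obs();a,i=cam('wrist');save('w1',a);np.savez('p1.npz',a=a,R=i['R'],t=i['t'],f=[i['fovy'],i['cx'],i['cy'],i['k1']])
print(o['time'],o['ee_pos'],o['tcp_rot'],o['q'],o['opening'])
for p in [(0.4124,-0.1094,.095),(0.4124+.0212,-0.1094+.0453,.095),(0.4124-.0212,-0.1094-.0453,.095)]:print(proj(i,np.array(p)))
```

```text
3.1 [ 0.41199014 -0.10889445  0.2572387 ] [-1.79972303e+02  5.08058063e-03  6.46990394e+01] [-1.48054886e+01 -1.09987336e+01 -1.86963432e+00  9.91572586e+01
  4.96920259e-05  1.00495473e+02] 0.030104430085222393
[254.77431767 173.97406705]
[254.58929329 124.45453655]
[254.94455593 219.60362228]
```

View pics/w1.png

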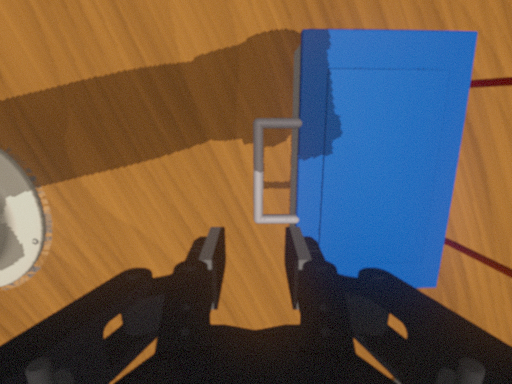

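The wrist view shows the bar from (259,119) to (259,221), about 3 mm toward the hinge from my estimate; the gap to the lid edge is at 302. I'll shift by 3 mm, descend and pinch.

Emit:
{"op": "play_rows", "data": {"increments": [{"slide": [0, 3, 30], "angular": [0, 0, 0], "claw": -0.3}, {"slide": [0, 0, 40], "angular": [0, 0, 0], "claw": -0.3}, {"slide": [0, 0, 40], "angular": [0, 0, 0], "claw": -0.3}, {"slide": [0, 0, 30], "angular": [0, 0, 0], "claw": -0.3}, {"slide": [0, 0, 15], "angular": [0, 0, 0], "claw": -0.3}, {"slide": [0, 0, 7], "angular": [0, 0, 0], "claw": -0.3}, {"slide": [0, 0, 0], "angular": [0, 0, 0], "claw": -0.3}]}}

```text
time: 3.85
ee_pos: [0.4149, -0.1102, 0.0957]
tcp_rot: [-180.0, -0.0, 64.9]
wrist_force: [0.4, -0.4, -0.0]
opening: 0.0301
grasp_force: 0.0
```

Emit:
{"op": "play_rows", "data": {"increments": [{"slide": [0, 0, 0], "angular": [0, 0, 0], "claw": -1}, {"slide": [0, 0, 0], "angular": [0, 0, 0], "claw": -1}, {"slide": [0, 0, 0], "angular": [0, 0, 0], "claw": -1}, {"slide": [0, 0, 0], "angular": [0, 0, 0], "claw": -1}, {"slide": [0, 0, 0], "angular": [0, 0, 0], "claw": -1}], "squeeze": 25}}

```text
time: 4.35
ee_pos: [0.4152, -0.1103, 0.0961]
tcp_rot: [179.9, -0.0, 64.8]
wrist_force: [0.3, 0.5, 3.2]
opening: 0.0002
grasp_force: 1.9
```

Run:
```python
import numpy as np
p=lambda a:np.array([-.205*np.cos(a)+.005*np.sin(a),.205*np.sin(a)+.005*np.cos(a)])
A=np.r_[np.linspace(0,1.4,25),np.linspace(1.4,1.76,9)[1:]]
P=np.array([p(a) for a in A])*1000
D=np.diff(P,axis=0)
for k,d in enumerate(D):print('%d a=%.2f y%.1f z%.1f'%(k,A[k+1],d[0],-d[1]))
```

```text
0 a=0.06 y0.6 z-11.9
1 a=0.12 y1.3 z-11.9
2 a=0.17 y2.0 z-11.8
3 a=0.23 y2.7 z-11.6
4 a=0.29 y3.4 z-11.5
5 a=0.35 y4.0 z-11.3
6 a=0.41 y4.7 z-11.0
7 a=0.47 y5.3 z-10.7
8 a=0.52 y5.9 z-10.4
9 a=0.58 y6.5 z-10.0
10 a=0.64 y7.1 z-9.6
11 a=0.70 y7.7 z-9.2
12 a=0.76 y8.2 z-8.7
13 a=0.82 y8.7 z-8.2
14 a=0.87 y9.1 z-7.7
15 a=0.93 y9.6 z-7.2
16 a=0.99 y10.0 z-6.6
17 a=1.05 y10.3 z-6.0
18 a=1.11 y10.7 z-5.4
19 a=1.17 y11.0 z-4.8
20 a=1.22 y11.2 z-4.1
21 a=1.28 y11.5 z-3.4
22 a=1.34 y11.6 z-2.8
23 a=1.40 y11.8 z-2.1
24 a=1.44 y9.2 z-1.1
25 a=1.49 y9.2 z-0.7
26 a=1.53 y9.2 z-0.3
27 a=1.58 y9.2 z0.1
28 a=1.62 y9.2 z0.5
29 a=1.67 y9.2 z0.9
30 a=1.71 y9.1 z1.3
31 a=1.76 y9.1 z1.8
```

Run:
```python
from h import *
a,i=cam('wrist');b,j=cam('scene')
save('w2',np.hstack([a,cv2.resize(b[120:260,120:260],(384,384),interpolation=cv2.INTER_CUBIC)])[:, 96:])
```

```text
(no output)
```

View pics/w2.png

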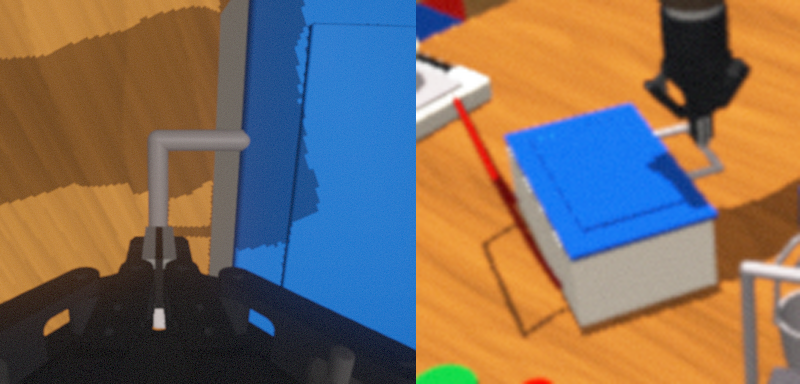

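The fingers are shut and the bar looks as if it runs beneath their tips, so they missed it. I'll triangulate the bar from the two wrist views.

Run:
```python
from h import *
d=np.load('p1.npz');k=dict(R=d['R'],t=d['t'],fovy=d['f'][0],cx=d['f'][1],cy=d['f'][2],k1=d['f'][3])
i=bot.camera_info('wrist');o=bot.get_obs();print(o['ee_pos'],o['tcp_rot'],o['wrist_force'],o['opening'],o['grasp_force'])
print(i['fovy'],'cam1',-k['R'].T@k['t'],'cam2',-np.array(i['R']).T@np.array(i['t']))
print('corner',tri([ray(k,258.5,123.5),ray(i,254.5,140)]))
print('lid corner arm end',tri([ray(k,297,124),ray(i,341,140)]))
T=o['ee_pos']
for z in(0,-.019,.02):print(z,proj(i,T+[0,0,z]))
u,v=proj(i,T); 
for h in(.06,.075,.085,.095):print(h,onz(i,254.5,215,h),onz(i,254.5,140,h))
```

```text
[ 0.41520794 -0.11031166  0.0960876 ] [ 1.79932605e+02 -1.06320251e-02  6.48235780e+01] [ 0.55215755 -0.07895386  5.0374015 ] 9.444372786362034e-06 2.532914187759161
64.10001392258731 cam1 [ 0.44095024 -0.04877315  0.40395089] cam2 [ 0.443799   -0.05005676  0.24282246]
corner [ 0.43712069 -0.06535292  0.08318308]
lid corner arm end [ 0.47089721 -0.07907633  0.11087785]
0 [253.72359535 239.77872419]
-0.019 [253.76682387 226.04845094]
0.02 [253.66615631 258.08326786]
0.06 [ 0.41586773 -0.10995074  0.06      ] [ 0.43588407 -0.06737177  0.06      ]
0.075 [ 0.4181594  -0.10503663  0.075     ] [ 0.43653347 -0.06595113  0.075     ]
0.085 [ 0.41968718 -0.10176055  0.085     ] [ 0.4369664  -0.06500403  0.085     ]
0.095 [ 0.42121496 -0.09848448  0.095     ] [ 0.43739933 -0.06405694  0.095     ]
```

Run:
```python
from h import *
b,j=cam('scene');o=bot.get_obs()
for n,p in(('tcp',o['ee_pos']),('tip',o['ee_pos']-[0,0,.019]),('bar',[.4149,-.1102,.095]),('barend+',[.4149+.0212,-.1102+.0453,.095]),('barend-',[.4149-.0212,-.1102-.0453,.095])):print(n,proj(j,np.array(p)))
i=bot.camera_info('wrist')
for n,s in(('barend+',1),('barend-',-1),('m',0)):print(n,proj(i,np.array([.4149+.0212*s,-.1102+.0453*s,.095])))
c=b[140:200,195:265];save('s3',cv2.resize(c,None,fx=8,fy=8,interpolation=cv2.INTER_CUBIC))
```

```text
tcp [223.76394515 172.87230018]
tip [224.08693092 177.78550018]
bar [223.8703155  173.12294703]
barend+ [230.11588852 180.66269387]
barend- [217.98812202 166.01965159]
barend+ [252.80086352 142.76225083]
barend- [253.37524043 319.77027219]
m [253.10761479 238.9733525 ]
```

View pics/s3.png

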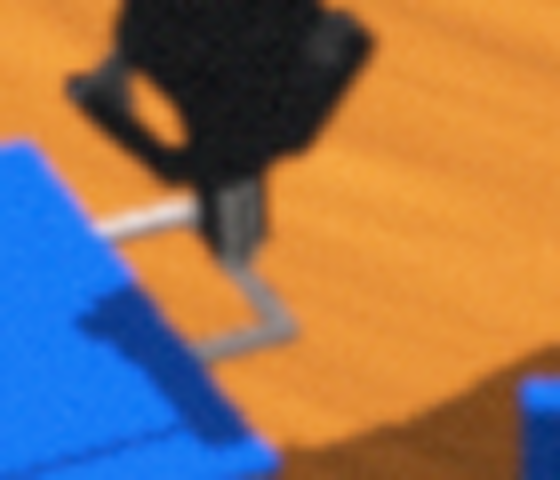

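The zoomed scene view shows the fingertips ending at about (224,173), right on top of the bar. So the real tips reach only about to the TCP height, and they closed above it. I'll lift, open, go about 18 mm lower and pinch again.

Emit:
{"op": "play_rows", "data": {"increments": [{"slide": [0, 0, -20], "angular": [0, 0, 0], "claw": -0.3}, {"slide": [0, 0, 0], "angular": [0, 0, 0], "claw": -0.3}, {"slide": [0, 0, 0], "angular": [0, 0, 0], "claw": -0.3}, {"slide": [0, 0, 0], "angular": [0, 0, 0], "claw": -0.3}, {"slide": [0, 0, 15], "angular": [0, 0, 0], "claw": -0.3}, {"slide": [0, 0, 15], "angular": [0, 0, 0], "claw": -0.3}, {"slide": [0, 0, 9], "angular": [0, 0, 0], "claw": -0.3}, {"slide": [0, 0, 0], "angular": [0, 0, 0], "claw": -0.3}]}}

```text
time: 5.3
ee_pos: [0.4136, -0.1099, 0.0742]
tcp_rot: [-179.8, 0.0, 64.8]
wrist_force: [1.0, 0.2, 0.7]
opening: 0.03
grasp_force: 0.0
```

Emit:
{"op": "play_rows", "data": {"increments": [{"slide": [0, 0, 0], "angular": [0, 0, 0], "claw": -1}, {"slide": [0, 0, 0], "angular": [0, 0, 0], "claw": -1}, {"slide": [0, 0, 0], "angular": [0, 0, 0], "claw": -1}, {"slide": [0, 0, 0], "angular": [0, 0, 0], "claw": -1}, {"slide": [0, 0, 0], "angular": [0, 0, 0], "claw": -1}], "squeeze": 25}}

```text
time: 5.8
ee_pos: [0.4148, -0.1102, 0.0767]
tcp_rot: [180.0, -0.0, 64.8]
wrist_force: [-1.3, 1.2, -0.0]
opening: 0.0092
grasp_force: 24.4
```

Emit:
{"op": "play_rows", "data": {"increments": [{"slide": [0, 0.6, -11.9], "angular": [0, 0, 0], "claw": -1}, {"slide": [0, 1.3, -11.9], "angular": [0, 0, 0], "claw": -1}, {"slide": [0, 2.0, -11.8], "angular": [0, 0, 0], "claw": -1}, {"slide": [0, 2.7, -11.6], "angular": [0, 0, 0], "claw": -1}, {"slide": [0, 3.4, -11.5], "angular": [0, 0, 0], "claw": -1}, {"slide": [0, 4.0, -11.3], "angular": [0, 0, 0], "claw": -1}, {"slide": [0, 4.7, -11.0], "angular": [0, 0, 0], "claw": -1}, {"slide": [0, 5.3, -10.7], "angular": [0, 0, 0], "claw": -1}]}}

```text
time: 6.6
ee_pos: [0.4361, -0.1202, 0.1692]
tcp_rot: [-179.9, -0.0, 64.8]
wrist_force: [-5.0, 4.0, 1.6]
opening: 0.0088
grasp_force: 24.4
```

Emit:
{"op": "play_rows", "data": {"increments": [{"slide": [0, 5.9, -10.4], "angular": [0, 0, 0], "claw": -1}, {"slide": [0, 6.5, -10.0], "angular": [0, 0, 0], "claw": -1}, {"slide": [0, 7.1, -9.6], "angular": [0, 0, 0], "claw": -1}, {"slide": [0, 7.7, -9.2], "angular": [0, 0, 0], "claw": -1}, {"slide": [0, 8.2, -8.7], "angular": [0, 0, 0], "claw": -1}, {"slide": [0, 8.7, -8.2], "angular": [0, 0, 0], "claw": -1}, {"slide": [0, 9.1, -7.7], "angular": [0, 0, 0], "claw": -1}, {"slide": [0, 9.6, -7.2], "angular": [0, 0, 0], "claw": -1}]}}

```text
time: 7.4
ee_pos: [0.4931, -0.1468, 0.2419]
tcp_rot: [180.0, -0.0, 64.8]
wrist_force: [-5.0, 2.9, 7.0]
opening: 0.0086
grasp_force: 25.0
```

Emit:
{"op": "play_rows", "data": {"increments": [{"slide": [0, 10.0, -6.6], "angular": [0, 0, 0], "claw": -1}, {"slide": [0, 10.3, -6.0], "angular": [0, 0, 0], "claw": -1}, {"slide": [0, 10.7, -5.4], "angular": [0, 0, 0], "claw": -1}, {"slide": [0, 11.0, -4.8], "angular": [0, 0, 0], "claw": -1}, {"slide": [0, 11.2, -4.1], "angular": [0, 0, 0], "claw": -1}, {"slide": [0, 11.5, -3.4], "angular": [0, 0, 0], "claw": -1}, {"slide": [0, 11.6, -2.8], "angular": [0, 0, 0], "claw": -1}, {"slide": [0, 11.8, -2.1], "angular": [0, 0, 0], "claw": -1}]}}

```text
time: 8.2
ee_pos: [0.5741, -0.1847, 0.2755]
tcp_rot: [179.9, -0.1, 64.8]
wrist_force: [0.1, 3.5, 2.7]
opening: 0.0087
grasp_force: 25.8
```

Emit:
{"op": "play_rows", "data": {"increments": [{"slide": [0, 9.2, -1.1], "angular": [0, 0, 0], "claw": -1}, {"slide": [0, 9.2, -0.7], "angular": [0, 0, 0], "claw": -1}, {"slide": [0, 9.2, -0.3], "angular": [0, 0, 0], "claw": -1}, {"slide": [0, 9.2, 0.1], "angular": [0, 0, 0], "claw": -1}, {"slide": [0, 9.2, 0.5], "angular": [0, 0, 0], "claw": -1}, {"slide": [0, 9.2, 0.9], "angular": [0, 0, 0], "claw": -1}, {"slide": [0, 9.1, 1.3], "angular": [0, 0, 0], "claw": -1}, {"slide": [0, 0, 0], "angular": [0, 0, 0], "claw": -1}]}}

```text
time: 9.0
ee_pos: [0.6329, -0.2124, 0.2741]
tcp_rot: [179.9, -0.0, 64.8]
wrist_force: [2.4, 1.7, 2.6]
opening: 0.0087
grasp_force: 25.9
```

Run:
```python
from h import *
b,j=cam('scene');o=bot.get_obs();print(o['ee_pos'],o['wrist_force'],o['time'])
save('s4',cv2.resize(b[90:280,110:350],None,fx=3,fy=3,interpolation=cv2.INTER_CUBIC))
```

```text
[ 0.63243986 -0.21215665  0.27415701] [1.37952249 1.8251523  1.52570809] 9.05
```

View pics/s4.png

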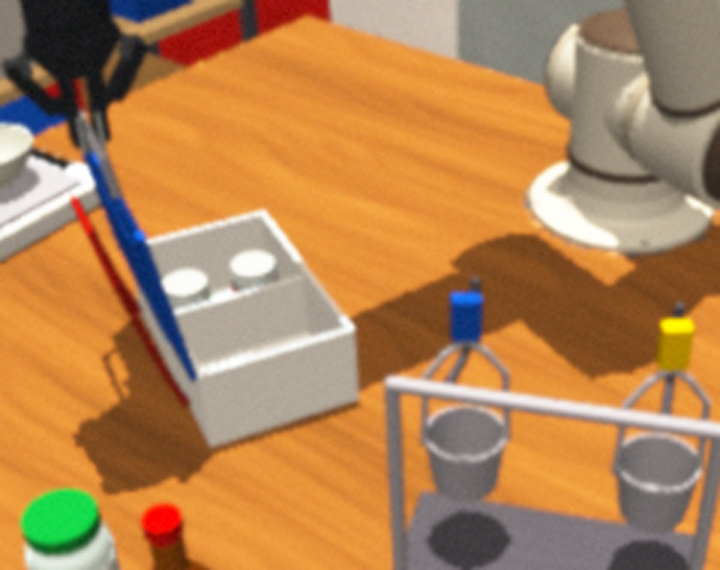

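The view shows the lid leaning back at about a=1.72 next to the red stay, and the tins in the far compartment; the near (+y) compartment is empty. I'll ease the lid down to the stop, release, rise, and go to the dipper.

Emit:
{"op": "play_rows", "data": {"increments": [{"slide": [0, 8, 1.6], "angular": [0, 0, 0], "claw": -1}, {"slide": [0, 6, 1.4], "angular": [0, 0, 0], "claw": -1}, {"slide": [0, 0, 0], "angular": [0, 0, 0], "claw": 0.1}, {"slide": [0, 0, 0], "angular": [0, 0, 0], "claw": 0.1}, {"slide": [0, 0, 0], "angular": [0, 0, 0], "claw": 0.1}, {"slide": [0, 0, -25], "angular": [0, 0, 0], "claw": 0.1}, {"slide": [0, 0, -30], "angular": [0, 0, 0], "claw": 0.1}, {"slide": [0, 0, -35], "angular": [0, 0, 0], "claw": 0.1}]}}

```text
time: 9.85
ee_pos: [0.644, -0.2181, 0.3546]
tcp_rot: [179.9, 0.0, 64.8]
wrist_force: [0.6, -0.9, 0.3]
opening: 0.0474
grasp_force: 0.0
```

Emit:
{"op": "play_rows", "data": {"increments": [{"slide": [32.5, -24.4, 0], "angular": [0, 0, 0], "claw": 0.1}, {"slide": [32.5, -24.4, 0], "angular": [0, 0, 0], "claw": 0.1}, {"slide": [32.5, -24.4, 0], "angular": [0, 0, 0], "claw": 0.1}, {"slide": [32.5, -24.4, 0], "angular": [0, 0, 0], "claw": 0.1}, {"slide": [32.5, -24.4, 0], "angular": [0, 0, 0], "claw": 0.1}, {"slide": [32.5, -24.4, 0], "angular": [0, 0, 0], "claw": 0.1}, {"slide": [32.5, -24.4, 0], "angular": [0, 0, 0], "claw": 0.1}, {"slide": [32.5, -24.4, 0], "angular": [0, 0, 0], "claw": 0.1}]}}

```text
time: 10.65
ee_pos: [0.578, 0.1014, 0.3531]
tcp_rot: [180.0, -0.0, 64.8]
wrist_force: [0.7, -0.1, 0.1]
opening: 0.0469
grasp_force: 0.0
```

Emit:
{"op": "play_rows", "data": {"increments": [{"slide": [32.5, -24.4, 0], "angular": [0, 0, 0], "claw": 0.1}, {"slide": [32.5, -24.4, 0], "angular": [0, 0, 0], "claw": 0.1}, {"slide": [32.5, -24.4, 0], "angular": [0, 0, 0], "claw": 0.1}, {"slide": [32.5, -24.4, 0], "angular": [0, 0, 0], "claw": 0.1}, {"slide": [32.5, -24.4, 0], "angular": [0, 0, 0], "claw": 0.1}, {"slide": [32.5, -24.4, 0], "angular": [0, 0, 0], "claw": 0.1}, {"slide": [0, 0, 0], "angular": [0, 0, -8.2], "claw": 0.1}, {"slide": [0, 0, 0], "angular": [0, 0, -8.2], "claw": 0.1}]}}

```text
time: 11.45
ee_pos: [0.5287, 0.3401, 0.3523]
tcp_rot: [-180.0, 0.0, 81.7]
wrist_force: [-0.3, -1.0, -0.3]
opening: 0.0469
grasp_force: 0.0
```

Emit:
{"op": "play_rows", "data": {"increments": [{"slide": [0, 0, 0], "angular": [0, 0, -8.2], "claw": 0.1}, {"slide": [0, 0, 0], "angular": [0, 0, -8.2], "claw": 0.1}, {"slide": [0, 0, 0], "angular": [0, 0, -8.2], "claw": 0.1}, {"slide": [0, 0, 0], "angular": [0, 0, -8.2], "claw": 0.1}, {"slide": [0, 0, 0], "angular": [0, 0, -8.2], "claw": 0.1}, {"slide": [0, 0, 0], "angular": [0, 0, -8.2], "claw": 0.1}, {"slide": [0, 0, 0], "angular": [0, 0, -8.2], "claw": 0.1}, {"slide": [0, 0, 0], "angular": [0, 0, -8.2], "claw": 0.1}]}}

```text
time: 12.25
ee_pos: [0.5292, 0.3385, 0.3529]
tcp_rot: [180.0, 0.0, 147.1]
wrist_force: [0.4, 0.1, 0.5]
opening: 0.0469
grasp_force: 0.0
```

Emit:
{"op": "play_rows", "data": {"increments": [{"slide": [0, 0, 0], "angular": [0, 0, -8.2], "claw": 0.1}, {"slide": [0, 0, 0], "angular": [0, 0, -8.2], "claw": 0.1}, {"slide": [0, 0, 0], "angular": [0, 0, -8.2], "claw": 0.1}, {"slide": [0, 0, 0], "angular": [0, 0, -8.2], "claw": 0.1}, {"slide": [0, 0, 0], "angular": [0, 0, -8.2], "claw": 0.1}, {"slide": [0, 0, 0], "angular": [0, 0, -8.2], "claw": 0.1}, {"slide": [0, 0, 0], "angular": [0, 0, -8.2], "claw": 0.1}, {"slide": [0, 0, 0], "angular": [0, 0, 0], "claw": 0.1}]}}

```text
time: 13.05
ee_pos: [0.5293, 0.3386, 0.3529]
tcp_rot: [-180.0, 0.0, -155.7]
wrist_force: [-0.2, -0.7, 0.1]
opening: 0.0469
grasp_force: 0.0
```

Run:
```python
from h import *
o=bot.get_obs();a,i=cam('wrist');b,j=cam('top')
np.savez('p2.npz',a=a,b=b,R=i['R'],t=i['t'],f=[i['fovy'],i['cx'],i['cy'],i['k1']])
print(o['time'],o['ee_pos'],o['tcp_rot'],o['q'],o['opening'])
print('proj',proj(i,np.array([.5327,.339,.237])))
B=cv2.resize(b[110:240,280:400],None,fx=2.4,fy=2.4,interpolation=cv2.INTER_CUBIC)
c=np.zeros((384,800,3),np.uint8);c[:,:512]=a;c[:B.shape[0],512:]=B[:384];save('w5',c)
```

```text
13.05 [0.52925683 0.33861403 0.35293687] [-1.79988634e+02  1.54662082e-02 -1.55664631e+02] [ 3.26169626e+01  2.34488266e+01  4.70300191e+01  1.13567525e+02
 -1.34756784e-02  8.28159356e+00] 0.046892297878848216
proj [254.10157299 188.27130115]
```

View pics/w5.png

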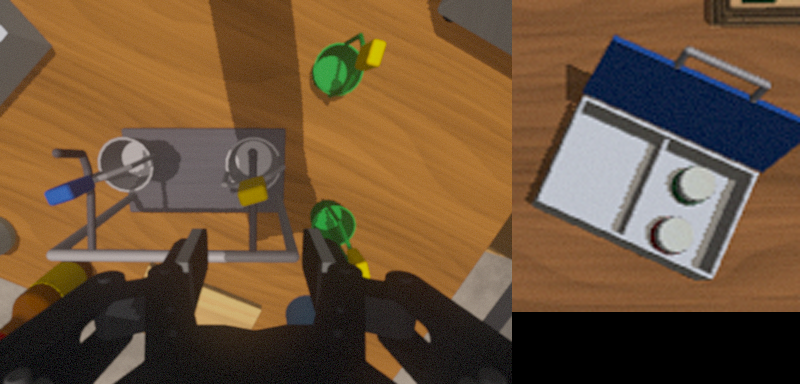

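The wrist view shows the yellow grip at (252,190), very near the prediction (254,188) and square to the fingers. The top crop shows the lid back on its stay and the empty compartment centred near (317,181).

Run:
```python
from h import *
d=np.load('p2.npz');k=dict(R=d['R'],t=d['t'],fovy=d['f'][0],cx=d['f'][1],cy=d['f'][2],k1=d['f'][3])
d0=np.load('p0.npz');j=bot.camera_info('top');s=bot.camera_info('scene')
h=cv2.cvtColor(d['a'],cv2.COLOR_RGB2HSV);m=cv2.inRange(h,(20,120,60),(35,255,255));m[:160]=0;m[220:]=0;m[:,:225]=0;m[:,285:]=0
y,x=np.nonzero(m);c=(x.mean(),y.mean());print(c,len(x),x.min(),x.max(),y.min(),y.max())
rs=[ray(k,*c),ray(j,174.7,181.1),ray(s,334.6,203.6)]
X=tri(rs);print('tri',X,[proj(q,X) for q in(k,j,s)])
for r in rs: print((r[0]+r[1]*(.239-r[0][2])/r[1][2]))
b=d['b'];h=cv2.cvtColor(b,cv2.COLOR_RGB2HSV);m=cv2.inRange(h,(0,0,150),(179,40,255));m[:150]=0;m[240:]=0;m[:,:285]=0;m[:,400:]=0
n,l,st,ce=cv2.connectedComponentsWithStats(m)
for q in range(1,n):
  if st[q,4]>300:
    cc=cv2.findContours((l==q).astype(np.uint8),0,1)[0][0];r=cv2.boxPoints(cv2.minAreaRect(cc));print(st[q],ce[q]);print([onz(j,*p,.09)[:2].round(4) for p in r])
H=np.array([.6004,-.1975]);bx=np.array([.9056,-.4242]);by=np.array([.4242,.9056])
C=H-.08*bx+.0635*by;print('free',C)
for e in(-1,1):
  for g in (-1,1):print(proj(j,np.r_[C+e*.075*bx+g*.061*by,.09]))
o=bot.get_obs();print('d tool', Ro.from_euler('xyz',o['tcp_rot'],degrees=True).inv().apply(X-o['ee_pos']))
```

```text
(np.float64(252.09826589595374), np.float64(191.07803468208093)) 692 238 267 176 206
tri [0.53254191 0.33767049 0.2458723 ] [array([252.73338739, 190.14262547]), array([174.64852612, 180.80019192]), array([334.46789545, 203.53245535])]
[0.53527505 0.33823226 0.239     ]
[0.53249993 0.3388015  0.239     ]
[0.52398755 0.33423511 0.239     ]
[ 291  150   92   76 2654] [330.9189902  187.53466466]
[array([ 0.508 , -0.0118]), array([ 0.6536, -0.0797]), array([ 0.5417, -0.3173]), array([ 0.3985, -0.2478])]
free [ 0.5548887 -0.1060584]
[326.34553926 207.0721821 ]
[292.24844623 191.58424907]
[344.642035   165.76231035]
[310.7727346  150.57265086]
d tool [-0.00257324 -0.00225392  0.10697893]
```

Emit:
{"op": "play_rows", "data": {"increments": [{"slide": [-2, -1.5, 20], "angular": [0, 0, 0], "claw": 0.1}, {"slide": [0, 0, 30], "angular": [0, 0, 0], "claw": 0.1}, {"slide": [0, 0, 25], "angular": [0, 0, 0], "claw": 0.1}, {"slide": [0, 0, 20], "angular": [0, 0, 0], "claw": 0.1}, {"slide": [0, 0, 15], "angular": [0, 0, 0], "claw": 0.1}, {"slide": [0, 0, 10], "angular": [0, 0, 0], "claw": 0.1}, {"slide": [0, 0, 5], "angular": [0, 0, 0], "claw": 0.1}, {"slide": [0, 0, 0], "angular": [0, 0, 0], "claw": 0.1}]}}

```text
time: 13.95
ee_pos: [0.5317, 0.3382, 0.2275]
tcp_rot: [-180.0, -0.0, -155.8]
wrist_force: [0.8, -0.1, -0.7]
opening: 0.047
grasp_force: 0.0
```

Run:
```python
from h import *
o=bot.get_obs();b,j=cam('scene');a,i=cam('wrist')
print(o['ee_pos'],o['wrist_force'])
c=np.hstack([cv2.resize(b[165:265,295:375],(400,500),interpolation=cv2.INTER_CUBIC),cv2.resize(a[140:384,150:350],(400,500))]);save('s6',c)
```

```text
[0.53173026 0.33823093 0.22753384] [ 0.77345983 -0.05896636 -0.70152237]
```

View pics/s6.png

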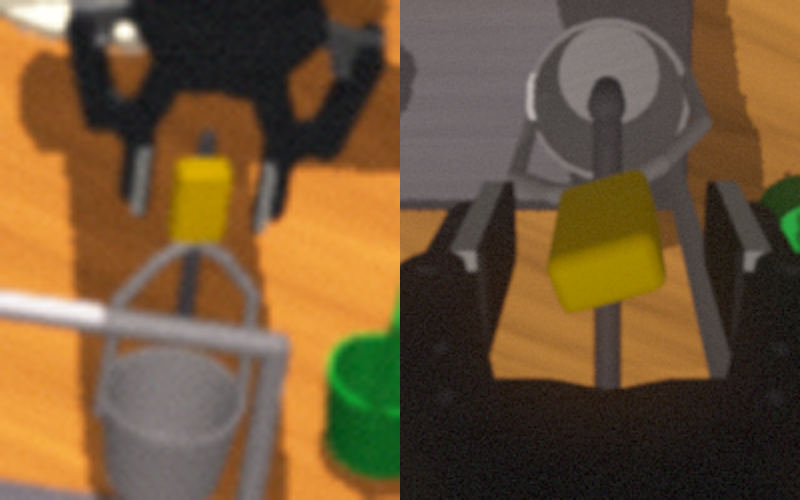

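The scene crop shows the fingers straddling the yellow grip, tips about 3/4 of the way down and above the arch. The wrist crop shows the dipper hanging turned about 14°, so I'll turn to match before closing.

Emit:
{"op": "play_rows", "data": {"increments": [{"slide": [0, 0, 0], "angular": [0, 0, -7], "claw": 0.1}, {"slide": [0, 0, 1], "angular": [0, 0, -7], "claw": 0.1}, {"slide": [0, 0, 0], "angular": [0, 0, 0], "claw": -1}, {"slide": [0, 0, 0], "angular": [0, 0, 0], "claw": -1}, {"slide": [0, 0, 0], "angular": [0, 0, 0], "claw": -1}, {"slide": [0, 0, 0], "angular": [0, 0, 0], "claw": -1}, {"slide": [0, 0, 0], "angular": [0, 0, 0], "claw": -1}], "squeeze": 40}}

```text
time: 14.75
ee_pos: [0.5321, 0.3382, 0.2274]
tcp_rot: [-180.0, 0.1, -141.9]
wrist_force: [2.1, -1.5, 5.8]
opening: 0.0237
grasp_force: 41.7
```

Emit:
{"op": "play_rows", "data": {"increments": [{"slide": [0, 0, -4], "angular": [0, 0, 0], "claw": -1}, {"slide": [0, 0, -8], "angular": [0, 0, 0], "claw": -1}, {"slide": [0, 0, -10], "angular": [0, 0, 0], "claw": -1}, {"slide": [0, 0, -12], "angular": [0, 0, 0], "claw": -1}, {"slide": [0, 0, -12], "angular": [0, 0, 0], "claw": -1}, {"slide": [0, 0, -10], "angular": [0, 0, 0], "claw": -1}, {"slide": [0, 0, -6], "angular": [0, 0, 0], "claw": -1}, {"slide": [0, 0, 0], "angular": [0, 0, 0], "claw": -1}]}}

```text
time: 15.55
ee_pos: [0.532, 0.3385, 0.2898]
tcp_rot: [180.0, 0.1, -141.8]
wrist_force: [-1.0, 0.9, -2.4]
opening: 0.023
grasp_force: 40.8
```

Run:
```python
from h import *
o=bot.get_obs();b,j=cam('scene');a,i=cam('wrist')
print(o['ee_pos'],o['wrist_force'],o['opening'])
c=np.hstack([cv2.resize(b[135:255,280:376],(400,500),interpolation=cv2.INTER_CUBIC),cv2.resize(a[140:384,150:350],(400,500))]);save('s7',c)
```

```text
[0.53197102 0.33854298 0.28977705] [-0.95572413  0.93425653 -2.42196237] 0.023042636330396354
```

View pics/s7.png

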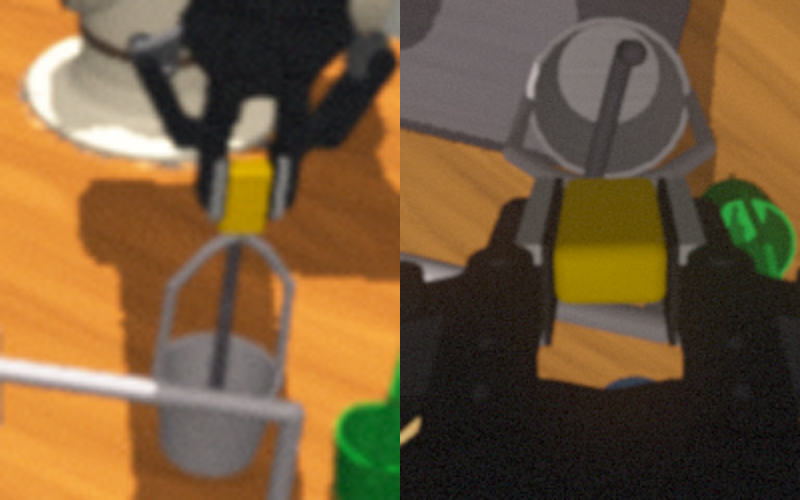

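The grip is held squarely and the arch is well clear above the hook's root. Next I'll draw it out 90 mm along the hook, rise, and carry it over the bin.

Emit:
{"op": "play_rows", "data": {"increments": [{"slide": [9.7, 2.4, 0], "angular": [0, 0, 0], "claw": -1}, {"slide": [16.0, 4.0, 0], "angular": [0, 0, 0], "claw": -1}, {"slide": [18, 4.5, 0], "angular": [0, 0, 0], "claw": -1}, {"slide": [18, 4.5, 0], "angular": [0, 0, 0], "claw": -1}, {"slide": [16, 4.0, 0], "angular": [0, 0, 0], "claw": -1}, {"slide": [9.7, 2.4, 0], "angular": [0, 0, 0], "claw": -1}, {"slide": [0, 0, -10], "angular": [0, 0, 0], "claw": -1}, {"slide": [0, 0, -20], "angular": [0, 0, 0], "claw": -1}]}}

```text
time: 16.45
ee_pos: [0.4495, 0.3012, 0.3183]
tcp_rot: [180.0, -0.1, -141.8]
wrist_force: [0.6, 0.7, -2.1]
opening: 0.0232
grasp_force: 40.8
```

Emit:
{"op": "play_rows", "data": {"increments": [{"slide": [0, 0, -25], "angular": [0, 0, 0], "claw": -1}, {"slide": [0, 0, -25], "angular": [0, 0, 0], "claw": -1}, {"slide": [0, 0, -20], "angular": [0, 0, 0], "claw": -1}, {"slide": [0, 0, -10], "angular": [0, 0, 0], "claw": -1}, {"slide": [5, -11, 0], "angular": [0, 0, 0], "claw": -1}, {"slide": [9, -20, 0], "angular": [0, 0, 0], "claw": -1}, {"slide": [14, -32, 0], "angular": [0, 0, 0], "claw": -1}, {"slide": [14, -32, 0], "angular": [0, 0, 0], "claw": -1}]}}

```text
time: 17.25
ee_pos: [0.476, 0.1993, 0.3978]
tcp_rot: [180.0, -0.1, -141.7]
wrist_force: [-0.1, -0.4, -1.1]
opening: 0.0231
grasp_force: 40.9
```

Emit:
{"op": "play_rows", "data": {"increments": [{"slide": [14, -32, 0], "angular": [0, 0, 0], "claw": -1}, {"slide": [14, -32, 0], "angular": [0, 0, 0], "claw": -1}, {"slide": [14, -32, 0], "angular": [0, 0, 0], "claw": -1}, {"slide": [14, -32, 0], "angular": [0, 0, 0], "claw": -1}, {"slide": [14, -32, 0], "angular": [0, 0, 0], "claw": -1}, {"slide": [14, -32, 0], "angular": [0, 0, 0], "claw": -1}, {"slide": [14, -32, 0], "angular": [0, 0, 0], "claw": -1}, {"slide": [14, -32, 0], "angular": [0, 0, 0], "claw": -1}]}}

```text
time: 18.05
ee_pos: [0.5459, -0.072, 0.3981]
tcp_rot: [180.0, -0.0, -141.8]
wrist_force: [0.5, 1.6, -0.9]
opening: 0.0234
grasp_force: 40.9
```

Emit:
{"op": "play_rows", "data": {"increments": [{"slide": [9, -20, 0], "angular": [0, 0, 0], "claw": -1}, {"slide": [7, -14, 0], "angular": [0, 0, 0], "claw": -1}, {"slide": [0, 0, 0], "angular": [0, 0, 0], "claw": -1}, {"slide": [0, 0, 0], "angular": [0, 0, 0], "claw": -1}]}}

```text
time: 18.45
ee_pos: [0.5542, -0.1064, 0.3984]
tcp_rot: [180.0, -0.0, -141.8]
wrist_force: [-0.7, -0.3, -1.7]
opening: 0.0229
grasp_force: 40.9
```

Run:
```python
from h import *
o=bot.get_obs();b,j=cam('scene');a,i=cam('wrist');t,k=cam('top')
R=Ro.from_euler('xyz',o['tcp_rot'],degrees=True)
print(o['ee_pos'],o['tcp_rot'],o['wrist_force'],o['opening'],'to go',R.inv().apply(np.array([.5537,-.1063,.18])-o['ee_pos'])*1000)
c=np.hstack([cv2.resize(b[60:260,110:270],(400,500),interpolation=cv2.INTER_CUBIC),cv2.resize(a[60:384,100:400],(400,432)) if 0 else cv2.resize(a[0:384,100:407],(400,500))]);save('s8',c);np.savez('p3.npz',b=b,a=a)
```

```text
[ 0.55421365 -0.1064171   0.39840528] [ 1.79966028e+02 -1.19659313e-02 -1.41810566e+02] [-0.67049878 -0.27504962 -1.65178204] 0.022911511323583808 to go [  0.28570208   0.28011037 218.40554541]
```

View pics/s8.png

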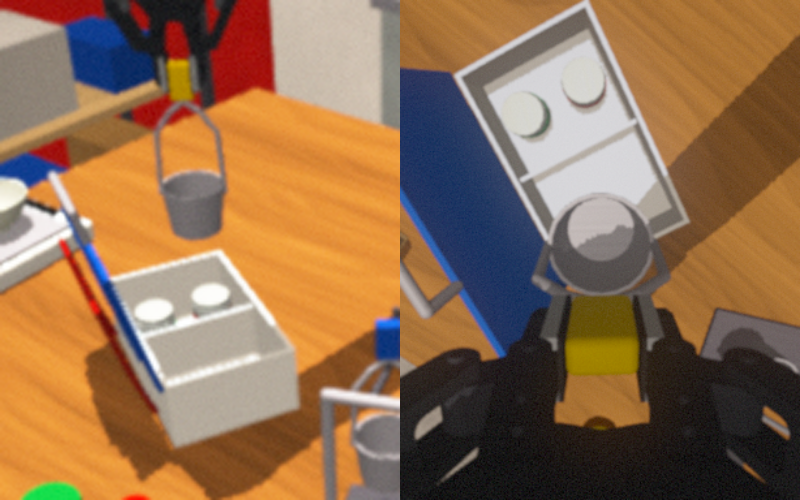

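Run:
```python
from h import *
j=bot.camera_info('scene');i=bot.camera_info('wrist');b=np.load('p3.npz')['b']
h=cv2.cvtColor(b,cv2.COLOR_RGB2HSV)[60:130,160:210];m=cv2.inRange(h,(20,120,60),(35,255,255));y,x=np.nonzero(m);print('grip px',x.mean()+160,y.mean()+60,y.min()+60,y.max()+60)
for z in(.40,.41,.42,.28,.24,.23):print(z,proj(j,np.array([.5542,-.1064,z])),proj(i,np.array([.5542,-.1064,z])))
```

```text
grip px 181.26351351351352 91.43243243243244 84 100
0.4 [182.4484081   96.64679941] [254.05769829 239.48856097]
0.41 [182.02333411  92.94021356] [253.99584768 248.09471226]
0.42 [181.59531703  89.19591307] [253.92549799 257.88629938]
0.28 [187.31671499 138.30401978] [254.46121416 183.39831675]
0.24 [188.84410651 151.09442778] [254.5293447  173.93753229]
0.23 [189.21860013 154.21141531] [254.54382485 171.92713823]
```

The dipper hangs vertical: the cup floor projects where a plumb line from the TCP predicts, and it is over the empty compartment. I'll descend.

Emit:
{"op": "play_rows", "data": {"increments": [{"slide": [0, 0, 15], "angular": [0, 0, 0], "claw": -1}, {"slide": [0, 0, 30], "angular": [0, 0, 0], "claw": -1}, {"slide": [0, 0, 35], "angular": [0, 0, 0], "claw": -1}, {"slide": [0, 0, 35], "angular": [0, 0, 0], "claw": -1}, {"slide": [0, 0, 35], "angular": [0, 0, 0], "claw": -1}, {"slide": [0, 0, 30], "angular": [0, 0, 0], "claw": -1}, {"slide": [0, 0, 20], "angular": [0, 0, 0], "claw": -1}, {"slide": [0, 0, 10], "angular": [0, 0, 0], "claw": -1}]}}

```text
time: 19.4
ee_pos: [0.5534, -0.1053, 0.1869]
tcp_rot: [179.9, -0.1, -141.7]
wrist_force: [0.1, 1.0, -2.3]
opening: 0.023
grasp_force: 40.8
```

Emit:
{"op": "play_rows", "data": {"increments": [{"slide": [0, 0, 5], "angular": [0, 0, 0], "claw": -1}, {"slide": [0, 0, 3], "angular": [0, 0, 0], "claw": -1}, {"slide": [0, 0, 2], "angular": [0, 0, 0], "claw": -1}, {"slide": [0, 0, 2], "angular": [0, 0, 0], "claw": -1}, {"slide": [0, 0, 0], "angular": [0, 0, 0], "claw": -1}]}}

```text
time: 19.9
ee_pos: [0.5544, -0.1063, 0.177]
tcp_rot: [-180.0, 0.0, -141.8]
wrist_force: [-0.2, 0.0, -1.2]
opening: 0.0233
grasp_force: 40.9
```

Run:
```python
from h import *
o=bot.get_obs();b,j=cam('scene');print(o['ee_pos'],o['wrist_force'])
h=cv2.cvtColor(b,cv2.COLOR_RGB2HSV)[100:220,150:230];m=cv2.inRange(h,(20,140,60),(35,255,255));n,l,s,c=cv2.connectedComponentsWithStats(m);print([(s[q].tolist(),(c[q]+[150,100]).round(1)) for q in range(1,n) if s[q,4]>30])
for z in(.17,.177,.185,.19):print(z,proj(j,np.r_[o['ee_pos'][:2],z]))
```

```text
[ 0.5544436  -0.10630878  0.17699717] [-0.16830305  0.02567095 -1.2184354 ]
[([36, 60, 9, 13, 104], array([190. , 165.9]))]
0.17 [191.36645045 172.30901897]
0.177 [191.116517   170.25889583]
0.185 [190.82917336 167.89805364]
0.19 [190.64865628 166.4127878 ]
```

Emit:
{"op": "play_rows", "data": {"increments": [{"slide": [0, 0, 3], "angular": [0, 0, 0], "claw": -1}, {"slide": [0, 0, 2], "angular": [0, 0, 0], "claw": -1}, {"slide": [0, 0, 2], "angular": [0, 0, 0], "claw": -1}, {"slide": [0, 0, 1], "angular": [0, 0, 0], "claw": -1}, {"slide": [0, 0, 0], "angular": [0, 0, 0], "claw": -1}]}}

```text
time: 20.45
ee_pos: [0.5542, -0.1063, 0.1685]
tcp_rot: [180.0, -0.0, -141.8]
wrist_force: [-0.0, 0.3, -2.7]
opening: 0.023
grasp_force: 40.9
```

Emit:
{"op": "play_rows", "data": {"increments": [{"slide": [0, 0, 1], "angular": [0, 0, 0], "claw": -1}, {"slide": [0, 0, 1], "angular": [0, 0, 0], "claw": -1}, {"slide": [0, 0, 0], "angular": [0, 0, 0], "claw": -1}]}}

```text
time: 20.75
ee_pos: [0.5543, -0.1063, 0.1666]
tcp_rot: [180.0, -0.0, -141.8]
wrist_force: [0.9, -0.2, -1.4]
opening: 0.0232
grasp_force: 40.9
```

Emit:
{"op": "play_rows", "data": {"increments": [{"slide": [0, 0, 1], "angular": [0, 0, 0], "claw": -1}, {"slide": [0, 0, 0], "angular": [0, 0, 0], "claw": -1}]}}

```text
time: 20.95
ee_pos: [0.5542, -0.1063, 0.1656]
tcp_rot: [180.0, -0.0, -141.8]
wrist_force: [0.1, -0.1, -1.3]
opening: 0.0235
grasp_force: 40.9
```

Emit:
{"op": "play_rows", "data": {"increments": [{"slide": [0, 0, 1], "angular": [0, 0, 0], "claw": -1}, {"slide": [0, 0, 0], "angular": [0, 0, 0], "claw": -1}]}}

```text
time: 21.15
ee_pos: [0.5542, -0.1063, 0.1646]
tcp_rot: [180.0, -0.0, -141.8]
wrist_force: [-0.1, -0.9, -2.2]
opening: 0.0236
grasp_force: 40.9
```

Emit:
{"op": "play_rows", "data": {"increments": [{"slide": [0, 0, 1], "angular": [0, 0, 0], "claw": -1}, {"slide": [0, 0, 0], "angular": [0, 0, 0], "claw": -1}]}}

```text
time: 21.35
ee_pos: [0.5542, -0.1063, 0.1636]
tcp_rot: [180.0, -0.0, -141.8]
wrist_force: [-0.7, -0.1, -1.5]
opening: 0.023
grasp_force: 40.9
```

Emit:
{"op": "play_rows", "data": {"increments": [{"slide": [0, 0, 1], "angular": [0, 0, 0], "claw": -1}, {"slide": [0, 0, 0], "angular": [0, 0, 0], "claw": -1}]}}

```text
time: 21.55
ee_pos: [0.5545, -0.1063, 0.1633]
tcp_rot: [-180.0, 0.0, -141.8]
wrist_force: [-1.0, -1.0, 3.1]
opening: 0.0235
grasp_force: 41.3
```

Contact: the force flipped from −1.5 to +3 N. I'll release and rise.

Emit:
{"op": "play_rows", "data": {"increments": [{"slide": [0, 0, 0], "angular": [0, 0, 0], "claw": -0.3}, {"slide": [0, 0, 0], "angular": [0, 0, 0], "claw": 0.1}, {"slide": [0, 0, 0], "angular": [0, 0, 0], "claw": 0.1}, {"slide": [0, 0, 0], "angular": [0, 0, 0], "claw": 0.1}, {"slide": [0, 0, -8], "angular": [0, 0, 0], "claw": 0.1}, {"slide": [0, 0, -20], "angular": [0, 0, 0], "claw": 0.1}, {"slide": [0, 0, -30], "angular": [0, 0, 0], "claw": 0.1}, {"slide": [0, 0, -30], "angular": [0, 0, 0], "claw": 0.1}]}}

```text
time: 22.35
ee_pos: [0.554, -0.1062, 0.2521]
tcp_rot: [180.0, -0.0, -141.8]
wrist_force: [0.3, -0.7, -0.2]
opening: 0.0467
grasp_force: 0.0
```

Emit:
{"op": "play_rows", "data": {"increments": [{"slide": [0, 0, -30], "angular": [0, 0, 0], "claw": 0.1}, {"slide": [0, 0, -30], "angular": [0, 0, 0], "claw": 0.1}, {"slide": [20, -5, 0], "angular": [0, 0, 0], "claw": 0.1}, {"slide": [30, 10, 0], "angular": [0, 0, 0], "claw": 0.1}, {"slide": [30, 10, 0], "angular": [0, 0, 0], "claw": 0.1}, {"slide": [30, 10, 0], "angular": [0, 0, 0], "claw": 0.1}, {"slide": [0, 0, 0], "angular": [0, 0, 0], "claw": 0.1}, {"slide": [0, 0, 0], "angular": [0, 0, 0], "claw": 0.1}]}}

```text
time: 23.15
ee_pos: [0.4522, -0.1549, 0.3117]
tcp_rot: [-179.9, 0.1, -141.8]
wrist_force: [1.0, 1.0, 0.1]
opening: 0.0473
grasp_force: 0.0
```

Run:
```python
from h import *
o=bot.get_obs();b,j=cam('scene');t,k=cam('top');print(o['time'],o['ee_pos'],o['wrist_force'])
save('s9',np.hstack([cv2.resize(b[120:270,110:350],(480,300),interpolation=cv2.INTER_CUBIC),cv2.resize(t[110:240,270:400],(300,300))]))
```

```text
23.15 [ 0.45216385 -0.15493343  0.31169217] [0.99282657 0.96943135 0.12104841]
```

View pics/s9.png

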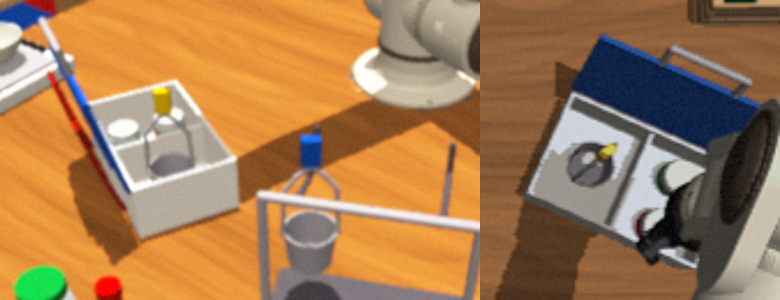

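The lid is back on its stay, the yellow dipper stands upright in the empty compartment, the blue one still hangs, and the tins are in place.

```bash
python3 -c "
from workcell import bot
print(bot.job_done())"
```

```text
the job is handed in; nothing more can be done
None
```

The job is handed in: lid open on its stay, the yellow-grip dipper upright in the empty compartment, the other dipper and the tins as they were; the first pinch closed on top of the pull bar at about 5 N, and the second attempt held.

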